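# Push the unused kiln props back behind their catches

## Robot

A 6-joint arm with a two-finger parallel gripper is mounted at the origin on the work surface; the furniture and walls round the work are solid. World frame = base frame: x ahead of the robot, y to its left, z up, the work surface at z = 0. Lengths are in m, angles in degrees, forces in N, time in s.
With the tool pointing down it reaches from about 0.4 to 0.825 m from the base axis. Payload 7 kg.
Tool frame: the origin (TCP) lies at the centre of the arm's flange, where the gripper is bolted on; the fingertips stand 178 mm ahead of it and the grasp point (between the pads) lies 159 mm ahead of it (tip_reach is the distance from the TCP to the fingertips, in m); z points along the fingers, y is the line along which they close (so a half turn about z gives the same grasp; the last joint's range is limited). The gripper opens to 88 mm and grips with 3 to 60 N. Pads are 19 mm wide; open, the fingers measure 130 mm over their backs; the gripper's body (78 mm by 193 mm) begins 47 mm behind the grasp point.
Start: joints at [84.402, 20.546, 0.682, 0, -70.136, -16.507], TCP at [0.254, 0.625, 0.405] pointing down, gripper open.
Joint ranges: [-176.03, 176.03], [-82.01, 121.73], [-58.28, 71.71], [-173.87, 95.51], [-174.79, -0.11], [-173.66, 173.66]. Speed limits (degrees/s): [136.94, 136.94, 172.46, 180, 180, 180].

## Interface

Orientations are given as [roll, pitch, yaw] about the fixed x, y, z axes, in that order (R = Rz(yaw) Ry(pitch) Rx(roll)).
In Python, from plant import * gives the robot as it stands.
- The arm moves only by the shell command python3 -m handwheel 'ROWS'. ROWS is JSON, a list of rows, each a list of 7 numbers: the opening, from -1 (shut) to 1 (fully open), then the shift along the tool's x, y, z as a fraction of full scale, then the turn, a rotation vector about the tool's x, y, z as a fraction of full scale. A call has 1 to 5 rows; each row shifts and turns the commanded pose from where the row before left it, along the tool's axes as they then stand; what a row does not reach is not made up. Full scale, the value 1, is 0.025 m for a shift and 6 degrees for a turn. A row lasts 1/8 s, in which the tool goes at most 62.5 mm and 10.7 degrees, less where a joint would pass 70% of its speed; a pose out of reach is approached as far as the arm can. A call with a number of a shift or a turn outside -1 to 1 is refused whole. A call with a gripper value outside its range is refused whole. The fingers move at their own pace and stop on an object; the grip force is fixed at half the most. Time passes only in rows, so rows that do not move let the fingers close. It gives the time, the measured TCP pose, the force, the opening and the grip force at its end, in the units of the state.
- get_obs(): the state, without advancing time (a new reading comes with each control period).
- snapshot(name): name is "scene" or "top" or "wrist"; returns a dict with "color" (420x560x3 uint8, red, green, blue), "fx", "fy", "cx", "cy" (pixels), "R" (3x3) and "t" (3): a world point X has camera coordinates R X + t; the wrist camera has in their place "tool_from_camera" (4x4, takes a point from camera to tool coordinates, whose origin is the TCP and whose axes are the flange's). Camera axes: x right, y down, z forward; pixel columns grow to the right and rows downward; lengths in m; the calibration is good to about 2 mm. A picture is of the moment at which its call begins: read the wrist's pose just before it. There is no depth.
- close_job(): hands the job in; it is judged then, once.
The state is a dict: "clock": time; "joint_pos": joint angles; "qvel": joint speeds; "tau": joint torques, N m; "tool_pos": TCP position; "orientation": TCP orientation; "force": force on the tool from outside, world axes, zero at the start; "moment": the same for the moment, N m; "opening": finger opening in m; "gripper_force": force on a finger pad.
Only numpy, scipy, OpenCV 4.12 (cv2) and the standard library are available. Lean on these libraries where they do the work, as an engineer would, in place of code of your own. Each camera call takes 0.05 s, during which the arm holds its last target. There are 200 camera calls.

## Task

Two round kiln props were left over from stacking the kiln and lie in the pick-up places at the low front end of the three-lane sloped rack. With the fingertips push each one up its own lane, over the spring catch, until the catch has sprung up behind it and it cannot roll back; the prop already stored in one of these lanes moves up to make room. Do not pick any prop up, and leave the full lane and everything else on the desk alone.

Things in the scene. Friction and masses are not known exactly. Their poses are not given: they have to be found in the camera images.
- rack_base: plywood base board of the prop rack, 196 (x, up the slope) x 206 x 12 mm, fixed to the desk; origin under its centre. Its x axis points uphill, horizontally. It carries three lanes 66 mm apart, whose left-to-right order varies. Pushing a prop up its lane and over the catch takes 1 to 10 N, the most where a second prop lies ahead of it.
- lane_a_foot (a point): aluminium gutter with one prop in its pick-up place and nothing behind its catch. Point: floor meets the low front lip, mid-width; x runs uphill along the floor (slope 0.21 rad), y left, z square off it. Along x: lip 0 (9 mm high), raised catch tip 72 mm (10 mm high), rear stop 157 mm (26 mm high). Floor 54 mm wide, walls 12 mm high, 2.5 mm thick. 
- lane_b_foot (a point): aluminium gutter with one prop in its pick-up place and one already behind its catch. Point: floor meets the low front lip, mid-width; x runs uphill along the floor (slope 0.21 rad), y left, z square off it. Along x: lip 0 (9 mm high), raised catch tip 72 mm (10 mm high), rear stop 157 mm (26 mm high). Floor 54 mm wide, walls 12 mm high, 2.5 mm thick. 
- lane_c_foot (a point): aluminium gutter that is already full: two props behind its catch, none in front. Point: floor meets the low front lip, mid-width; x runs uphill along the floor (slope 0.21 rad), y left, z square off it. Along x: lip 0 (9 mm high), raised catch tip 72 mm (10 mm high), rear stop 157 mm (26 mm high). Floor 54 mm wide, walls 12 mm high, 2.5 mm thick. 
- lane_a_catch (a joint): spring catch of that lane, a dark steel flap 15 mm wide in a slot of the floor, 62 to 72 mm up from the lip. 0 = raised (holds back what lies above it), about 0.4 = flush with the floor, 0.52 = fully down. A prop pushed uphill presses it down (under 1 N at its tip) and it springs up behind the prop.
- lane_b_catch (a joint): spring catch of that lane, a dark steel flap 15 mm wide in a slot of the floor, 62 to 72 mm up from the lip. 0 = raised (holds back what lies above it), about 0.4 = flush with the floor, 0.52 = fully down. A prop pushed uphill presses it down (under 1 N at its tip) and it springs up behind the prop.
- lane_c_catch (a joint): spring catch of that lane, a dark steel flap 15 mm wide in a slot of the floor, 62 to 72 mm up from the lip. 0 = raised (holds back what lies above it), about 0.4 = flush with the floor, 0.52 = fully down. A prop pushed uphill presses it down (under 1 N at its tip) and it springs up behind the prop.
- prop_a: buff round kiln prop, smooth fired clay tube (friction 0.25), diameter 40 mm, bore 24 mm, length 50 mm, 110 to 225 g, lying across lane a. Origin: middle of the tube, on its axis; y along the axis (x, z turn as it rolls). At the start it rests on the lip, axis 17 mm up the lane; resting on the catch from above, axis 89 mm up.
- prop_b: buff round kiln prop, smooth fired clay tube (friction 0.25), diameter 40 mm, bore 24 mm, length 50 mm, 110 to 225 g, lying across lane b. Origin: middle of the tube, on its axis; y along the axis (x, z turn as it rolls). At the start it rests on the lip, axis 17 mm up the lane; resting on the catch from above, axis 89 mm up. Its limit (prop c at the rear stop): axis 97 mm up.
- prop_c: buff round kiln prop, smooth fired clay tube (friction 0.25), diameter 40 mm, bore 24 mm, length 50 mm, 110 to 225 g, lying across lane b. Origin: middle of the tube, on its axis; y along the axis (x, z turn as it rolls). It rests behind the catch (axis 89 mm up) and may be pushed up to the rear stop (axis 137 mm up) by the prop that follows.
- prop_d: buff round kiln prop, smooth fired clay tube (friction 0.25), diameter 40 mm, bore 24 mm, length 50 mm, 110 to 225 g, lying across lane c. Origin: middle of the tube, on its axis; y along the axis (x, z turn as it rolls). Rests on the catch, axis 89 mm up; to be left.
- prop_e: buff round kiln prop, smooth fired clay tube (friction 0.25), diameter 40 mm, bore 24 mm, length 50 mm, 110 to 225 g, lying across lane c. Origin: middle of the tube, on its axis; y along the axis (x, z turn as it rolls). Rests on prop d, axis 129 mm up; to be left.
- square_post_a: square buff kiln post, 38 x 38 x 76 mm, standing on the desk left of the rack; bystander, origin under its centre
- square_post_c: square buff kiln post, 34 x 34 x 100 mm, standing on the desk left of the rack; bystander, origin under its centre
- test_tile: L-shaped glaze test tile, 40 x 41 x 76 mm, standing on the desk in front of the rack to the right; bystander, origin under its centre
There are look-alikes about, which are no part of the job. Leave any red look-alike of the prop_b alone.

How it is judged (in metres and radians):
At the end, for the whole second after the job is handed in: All five round props lie at rest on the floors of their own lanes above the raised catches: props a, b and d with their axes at least 84 mm up from the lip (89 mm is resting on the catch), props c and e at least 120 mm up; every catch is up again (below 0.15 rad) (x of prop_a in the frame of lane_a_foot between 0.084 and 0.145 m and z of prop_a in the frame of lane_a_foot between 0.015 and 0.025 m and y of prop_a in the frame of lane_a_foot between -0.01 and 0.01 m and linear speed of each of prop_a, prop_b, prop_c, prop_d, prop_e below 0.02 m/s and x of prop_b in the frame of lane_b_foot between 0.084 and 0.145 m and z of prop_b in the frame of lane_b_foot between 0.015 and 0.025 m and y of prop_b in the frame of lane_b_foot between -0.01 and 0.01 m and x of prop_c in the frame of lane_b_foot between 0.12 and 0.145 m and z of prop_c in the frame of lane_b_foot between 0.015 and 0.025 m and y of prop_c in the frame of lane_b_foot between -0.01 and 0.01 m and x of prop_d in the frame of lane_c_foot between 0.084 and 0.145 m and z of prop_d in the frame of lane_c_foot between 0.015 and 0.025 m and y of prop_d in the frame of lane_c_foot between -0.01 and 0.01 m and x of prop_e in the frame of lane_c_foot between 0.12 and 0.145 m and z of prop_e in the frame of lane_c_foot between 0.015 and 0.025 m and y of prop_e in the frame of lane_c_foot between -0.01 and 0.01 m and value of joint each of lane_a_catch, lane_b_catch, lane_c_catch below 0.15 rad); the robot touches nothing.
It fails at once if a round prop is lifted more than 15 mm off the lane floor, or leaves its lane (z of prop_a in the frame of lane_a_foot above 0.035 m or z of any of prop_b, prop_c in the frame of lane_b_foot above 0.035 m or z of any of prop_d, prop_e in the frame of lane_c_foot above 0.035 m or y of prop_a in the frame of lane_a_foot above 0.015 m or y of prop_a in the frame of lane_a_foot below -0.015 m or y of any of prop_b, prop_c in the frame of lane_b_foot above 0.015 m or y of any of prop_b, prop_c in the frame of lane_b_foot below -0.015 m or y of any of prop_d, prop_e in the frame of lane_c_foot above 0.015 m or y of any of prop_d, prop_e in the frame of lane_c_foot below -0.015 m).
It fails at once if a prop of the full lane is moved more than 20 mm (distance of any of prop_d, prop_e from where it was at the start of the episode above 0.02 m).
It fails at once if a bystander (square post, test tile) is moved more than 20 mm or tipped (distance of any of square_post_a, square_post_c, test_tile from where it was at the start of the episode above 0.02 m or angle between any of square_post_a, square_post_c, test_tile's own z axis and vertical above 0.3 rad).
It also fails if it takes over 48 s, if anything falls off the work surface, if the arm or the gripper's body presses on something with over 40 N, if the wrist force passes 120 N, or if a joint passes its speed limit or range.

## Working session

There is one attempt and no reset: what is moved stays moved. The work goes in short steps, Python scripts to look and compute and a shell command to move; the robot and the scene stay as the last step left them, time stands still between calls to the robot, and variables do not carry over. Pictures are saved under pics/ and viewed, at most 10 in all, crops included, and the job is handed in when it is done.

```bash
mkdir -p pics
python3 - <<'E'
from plant import *
import cv2,numpy as np
o=get_obs();print(o)
a=snapshot("scene");b=snapshot("top")
for n,s in(("scene",a),("top",b)):
    cv2.imwrite(f"pics/{n}.png",cv2.cvtColor(s["color"],cv2.COLOR_RGB2BGR)); print(n,s["fx"],s["cx"],s["cy"],s["R"],s["t"])
E
```

```text
{'clock': 0.0, 'joint_pos': array([ 8.44038038e+01,  2.05907834e+01,  6.32308538e-01, -1.86981402e-02,
       -7.01368862e+01, -1.65068892e+01]), 'qvel': array([ 0.00200101,  0.01463118,  0.07598906,  0.01507647, -0.0165637 ,
       -0.04701682]), 'tau': array([ 1.87458012e-03, -5.82719529e+01,  2.93049413e+01,  6.99699953e+00,
        7.22914396e-03, -1.47234255e-04]), 'tool_pos': array([0.25391616, 0.62519819, 0.40372315]), 'orientation': array([ 1.79903575e+02, -1.02444755e-02, -2.21094445e+01]), 'force': array([ 0.0719244, -0.9411964,  0.4029285]), 'moment': array([-0.02045885, -0.00341696, -0.03281659]), 'gripper_force': 0.0, 'opening': 0.08789119030845927}
scene 527.4817629616574 278.0041202502915 210.9283997327218 [[-0.16292552  0.98662234  0.0056241 ]
 [ 0.86355539  0.14535532 -0.48284979]
 [-0.47720788 -0.07381183 -0.87568513]] [ 0.14704152 -0.39529067  1.29086574]
top 404.45523781497957 276.3735797407322 209.279514525774 [[-0.00484962 -0.9996997   0.02402043]
 [-0.99808317  0.00335697 -0.06179583]
 [ 0.06169664 -0.02427407 -0.99779973]] [-0.07182345  0.50772426  0.90343148]
```

View pics/scene.png

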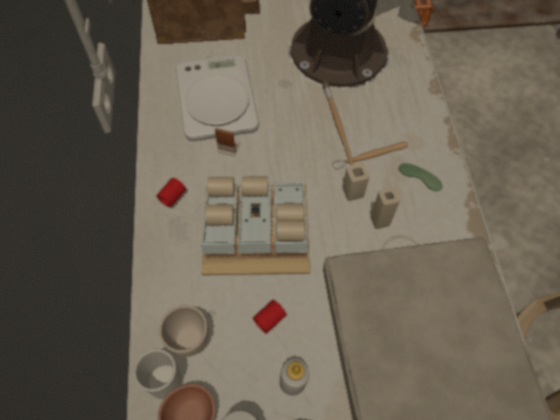

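View pics/top.png

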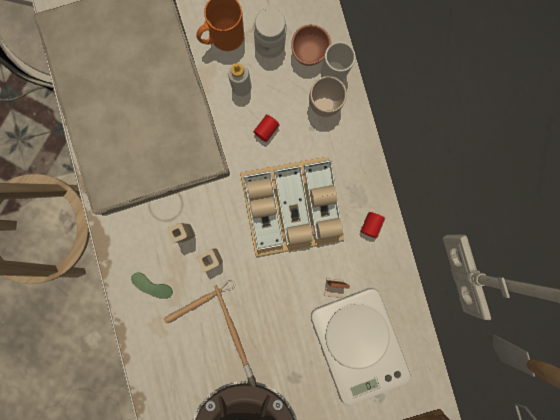

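The rack is upright in the top view. Its lanes from left to right are c (full), a (prop at about 299,234) and b (props at about 328,231 and 323,196). The test tile is at about (337,286) and red look-alikes are at (266,128) and (373,225). I'll zoom in for the rack corners.

Run:
```python
import cv2
b=cv2.imread("pics/top.png")[150:300,230:380]
cv2.imwrite("pics/topc.png",cv2.resize(b,None,fx=4,fy=4,interpolation=cv2.INTER_CUBIC))
```

```text
(no output)
```

View pics/topc.png

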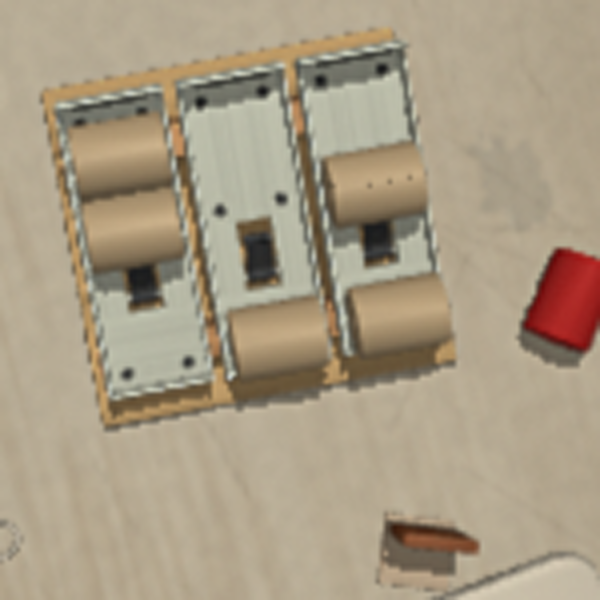

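The crop gives base corners at (43,93), (395,30), (107,428) and (455,360), and silhouette centres for props a (279,339) and b (400,315). I'll compute the poses now.

```bash
cat > cam.py <<'E'
import numpy as np,cv2
from plant import *
def P(s,X): 
    c=s["R"]@np.asarray(X)+s["t"]; return np.array([s["fx"]*c[0]/c[2]+s["cx"],s["fy"]*c[1]/c[2]+s["cy"]])
def ray(s,u,v):
    R=np.array(s["R"]);d=R.T@[(u-s["cx"])/s["fx"],(v-s["cy"])/s["fy"],1]; return -R.T@s["t"],d/np.linalg.norm(d)
def at(s,u,v,z): o,d=ray(s,u,v); return o+d*(z-o[2])/d[2]
def tri(rs):
    A=sum(np.eye(3)-np.outer(d,d) for o,d in rs);b=sum((np.eye(3)-np.outer(d,d))@o for o,d in rs);return np.linalg.solve(A,b)
def full(u,v): return 230+u/4-.375,150+v/4-.375
E
python3 - <<'E'
from cam import *
s=snapshot("top");q=snapshot("scene")
c=[at(s,*full(*p),.012) for p in((43,93),(395,30),(107,428),(455,360))]
print(np.round(c,4)); ctr=np.mean(c,0)
x=(c[0]-c[2]+c[1]-c[3]);y=(c[0]-c[1]+c[2]-c[3]);print(ctr,np.linalg.norm(x)/2,np.linalg.norm(y)/2,np.degrees([np.arctan2(x[1],x[0]),np.arctan2(-y[0],y[1])]))
for n,a,b in(("a",(279,339),(255,186.5)),("b",(400,315),(221,187)),("c",(376,183),(219,215)),("d",(131,228),(290,213)),("e",(119,153),(291,231))):
    X=tri([ray(s,*full(*a)),ray(q,*b)]);print(n,X.round(4),[ (P(s,X)-full(*a)).round(1),(P(q,X)-b).round(1)])
E
```

```text
[[ 0.5917  0.0082  0.012 ]
 [ 0.6281 -0.1948  0.012 ]
 [ 0.4003 -0.0282  0.012 ]
 [ 0.4377 -0.2268  0.012 ]]
[ 0.51445277 -0.11040338  0.012     ] 0.1938670382638224 0.20419524053898686 [10.14090724 10.4179898 ]
a [ 0.4501 -0.1221  0.0497] [array([-0.5,  0.1]), array([-0.5, -0.1])]
b [ 0.4629 -0.1882  0.0506] [array([-0.6,  0.1]), array([-0.7, -0.1])]
c [ 0.5339 -0.1741  0.0681] [array([-0.3,  0. ]), array([-0.4, -0. ])]
d [ 0.5098 -0.0426  0.0722] [array([-0.,  0.]), array([-0., -0.])]
e [ 0.5494 -0.0356  0.0773] [array([-0.4,  0. ]), array([-0.5, -0. ])]
```

Run:
```python
import cv2
b=cv2.imread("pics/scene.png")[165:285,190:320]
cv2.imwrite("pics/scenec.png",cv2.resize(b,None,fx=4.6,fy=4.6,interpolation=cv2.INTER_CUBIC))
```

```text
(no output)
```

View pics/scenec.png

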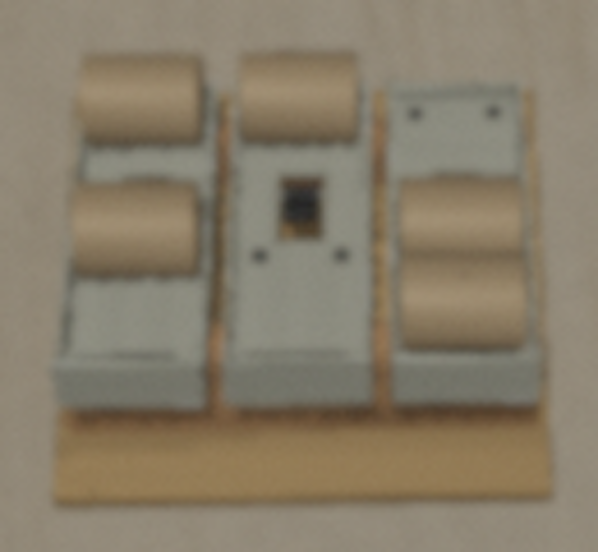

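Lane order from the left is c, a, b, and the rack yaw is about 10.3°. Prop a is near (0.450,-0.122,0.052) and prop b near (0.463,-0.188,0.052). I'll set out with the fingers shut, turning the tool so that its x axis points uphill.

```bash
python3 -m handwheel '[[-1,0.8,0.9,0,0,0,-1],[-1,0.8,0.9,0,0,0,-1],[-1,0.7,0.9,0,0,0,-1],[-1,0.6,0.9,0,0,0,-1],[-1,0.5,0.9,0,0,0,-1]]'; python3 -m handwheel '[[-1,0.3,1,0,0,0,-0.4],[-1,0.2,1,0,0,0,0],[-1,0.2,1,0,0,0,0],[-1,0.2,1,0,0,0,0],[-1,0.2,1,0,0,0,0]]'
```

```text
clock: 0.82
tool_pos: [0.3172, 0.4981, 0.4046]
orientation: [180.0, 0.0, 8.1]
force: [-0.1, -0.4, -0.4]
opening: 0.0429
gripper_force: 0.0
clock: 1.45
tool_pos: [0.3658, 0.3789, 0.4047]
orientation: [-180.0, -0.0, 10.3]
force: [0.3, 0.3, -0.5]
opening: 0.0008
gripper_force: 0.0
```

```bash
for i in 1; do python3 -m handwheel '[[-1,0,1,0,0,0,0],[-1,0,1,0,0,0,0],[-1,0,1,0,0,0,0],[-1,0,1,0,0,0,0],[-1,0,1,0,0,0,0]]'; python3 -m handwheel '[[-1,0,1,0,0,0,0],[-1,0,1,0,0,0,0],[-1,0,1,0,0,0,0],[-1,0,1,0,0,0,0],[-1,0,1,0,0,0,0]]';python3 -m handwheel '[[-1,-0.2,1,0,0,0,0],[-1,-0.2,1,0,0,0,0],[-1,-0.2,1,0,0,0,0],[-1,-0.2,1,0,0,0,0],[-1,-0.2,1,0,0,0,0]]';python3 -m handwheel '[[-1,-0.2,1,0,0,0,0],[-1,-0.2,1,0.8,0,0,0],[-1,-0.2,1,0.8,0,0,0],[-1,-0.2,1,0.8,0,0,0],[-1,-0.2,1,0.8,0,0,0]]'; done
```

```text
clock: 2.08
tool_pos: [0.3878, 0.2559, 0.4047]
orientation: [-180.0, -0.0, 10.3]
force: [0.4, 0.8, -0.2]
opening: 0.0005
gripper_force: 0.0
clock: 2.7
tool_pos: [0.4099, 0.1329, 0.4047]
orientation: [-180.0, -0.0, 10.3]
force: [-0.4, -0.5, 1.1]
opening: 0.0006
gripper_force: 0.0
clock: 3.32
tool_pos: [0.4073, 0.0055, 0.4048]
orientation: [-180.0, -0.0, 10.3]
force: [0.3, -0.2, 0.7]
opening: 0.0004
gripper_force: 0.0
clock: 3.95
tool_pos: [0.4049, -0.1218, 0.3242]
orientation: [180.0, -0.0, 10.3]
force: [0.2, 0.2, 0.0]
opening: 0.0007
gripper_force: 0.0
```

Run:
```python
from cam import *
w=snapshot("wrist");cv2.imwrite("pics/w1.png",cv2.cvtColor(w["color"],cv2.COLOR_RGB2BGR))
print(w["fx"],w["cx"],w["cy"],np.round(w["tool_from_camera"],4))
```

```text
368.6135811985064 278.6405621580275 212.35769490565306 [[-9.000e-04 -9.586e-01 -2.849e-01  7.710e-02]
 [ 1.000e+00 -8.000e-04 -7.000e-04 -9.000e-04]
 [ 4.000e-04 -2.849e-01  9.586e-01  2.070e-02]
 [ 0.000e+00  0.000e+00  0.000e+00  1.000e+00]]
```

View pics/w1.png

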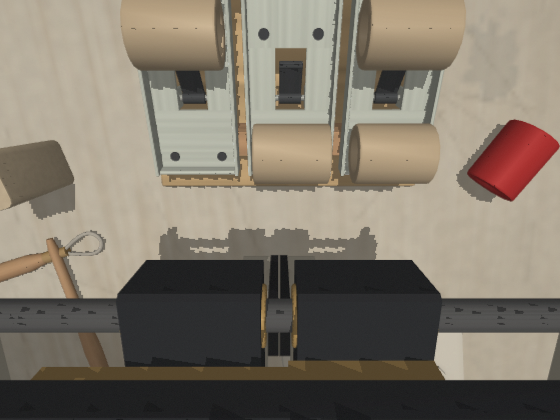

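The wrist view shows the lanes aligned with the image. Prop a is at about (291,153) and prop b at (394,154). The closed tips near (279,265) make a narrow pusher, so I'll open them to about 20 mm for a two-point push.

Run:
```python
from cam import *
w=snapshot("wrist");o=get_obs();T=np.array(w["tool_from_camera"]);h=o["tool_pos"][2]-.052
print(o["tool_pos"],o["opening"])
for n,u,v in(("a",291,153),("b",394,154),("lip/base front",215,184)):
    d=T[:3,:3]@[(u-w["cx"])/w["fx"],(v-w["cy"])/w["fy"],1];hh=h if n in"ab" else h+.04
    print(n,T[:3,3]+d*(hh-T[2,3])/d[2])
```

```text
[ 0.40401827 -0.12242386  0.32270686] 0.0001427343254347101
a [0.04458744 0.00733962 0.27070686]
b [0.04385476 0.07694193 0.27070686]
lip/base front [ 0.01467357 -0.0521233   0.31070686]
```

```bash
python3 -m handwheel '[[-0.55,0,0.3,0,0,0,0],[-0.55,0,0,1,0,0,0],[-0.55,0,0,1,0,0,0],[-0.55,0,0,1,0,0,0],[-0.55,0,0,0.95,0,0,0]]'; python3 -m handwheel '[[-0.55,0.2,0,0,0,0,0],[-0.55,0.2,0,0,0,0,0]]'
python3 - <<'E'
from cam import *
for n,sl in(("top",np.s_[170:290,240:370]),("scene",np.s_[130:250,190:320])):
    cv2.imwrite(f"pics/{n}2.png",cv2.resize(cv2.cvtColor(snapshot(n)["color"],cv2.COLOR_RGB2BGR)[sl],None,fx=3,fy=3,interpolation=2))
cv2.imwrite("pics/c2.png",np.hstack([cv2.imread("pics/top2.png"),cv2.imread("pics/scene2.png")]))
E
```

```text
clock: 4.68
tool_pos: [0.4074, -0.1276, 0.2261]
orientation: [180.0, -0.1, 10.4]
force: [0.1, -0.0, -0.0]
opening: 0.0196
gripper_force: 0.0
clock: 4.92
tool_pos: [0.4179, -0.1258, 0.2271]
orientation: [180.0, -0.1, 10.3]
force: [-0.6, 0.5, 0.3]
opening: 0.0198
gripper_force: 0.0
```

View pics/c2.png

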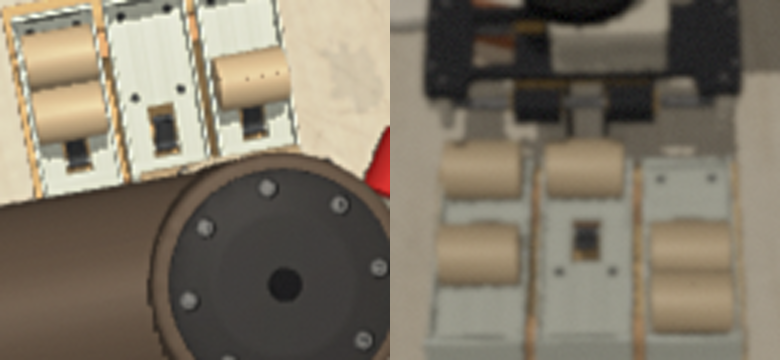

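The top view is blocked by the arm, but the scene view shows the finger pair centred on prop a at about (585,170). I'll push it along the slope.

```bash
python3 -m handwheel '[[-0.55,0.4,0,-0.09,0,0,0],[-0.55,0.5,0,-0.11,0,0,0],[-0.55,0.5,0,-0.11,0,0,0],[-0.55,0.5,0,-0.11,0,0,0],[-0.55,0.5,0,-0.11,0,0,0]]'; python3 -m handwheel '[[-0.55,0.4,0,-0.08,0,0,0],[-0.55,0.3,0,-0.06,0,0,0],[-0.55,0.3,0,-0.06,0,0,0],[-0.55,0,0,0,0,0,0]]'
python3 - <<'E'
from cam import *
s=cv2.cvtColor(snapshot("scene")["color"],cv2.COLOR_RGB2BGR)[130:270,190:320]
cv2.imwrite("pics/s3.png",cv2.resize(s,None,fx=4,fy=4,interpolation=2))
E
```

```text
clock: 5.65
tool_pos: [0.4766, -0.1151, 0.2393]
orientation: [-180.0, 0.0, 10.3]
force: [-0.5, -0.1, 0.2]
opening: 0.0197
gripper_force: 0.5
clock: 6.15
tool_pos: [0.5009, -0.1107, 0.2442]
orientation: [180.0, -0.0, 10.3]
force: [-0.7, -0.8, -0.3]
opening: 0.0198
gripper_force: 0.0
```

View pics/s3.png

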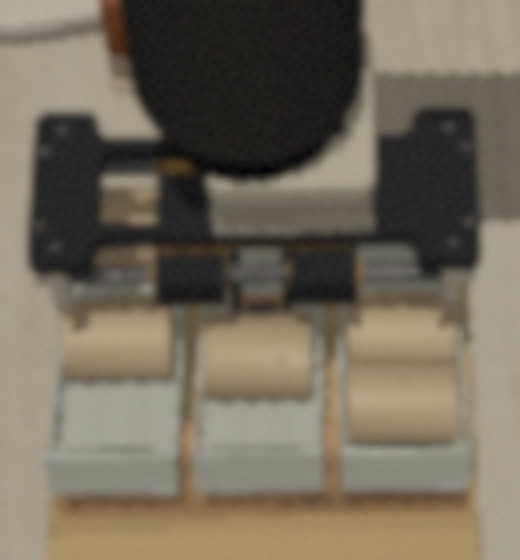

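Prop a sits clearly above its catch, at about (257,358). I'll back off, lift and go round to lane b.

```bash
python3 -m handwheel '[[-0.55,-0.8,0,-0.2,0,0,0],[-0.55,-0.5,0,-1,0,0,0],[-0.55,-0.5,0,-1,0,0,0],[-0.55,-0.5,1,0,0,0,0],[-0.55,-0.5,1,0,0,0,0]]'; python3 -m handwheel '[[-0.55,-0.84,0.64,0,0,0,0],[-0.55,0,0,0,0,0,0]]'
python3 - <<'E'
from cam import *
w=snapshot("wrist");cv2.imwrite("pics/w4.png",cv2.cvtColor(w["color"],cv2.COLOR_RGB2BGR))
E
```

```text
clock: 6.82
tool_pos: [0.4388, -0.173, 0.2999]
orientation: [-180.0, -0.1, 10.3]
force: [0.0, 1.0, -0.3]
opening: 0.0198
gripper_force: 0.0
clock: 7.08
tool_pos: [0.4203, -0.1929, 0.2993]
orientation: [-180.0, 0.0, 10.2]
force: [-0.4, 0.0, -0.4]
opening: 0.0195
gripper_force: 0.0
```

View pics/w4.png

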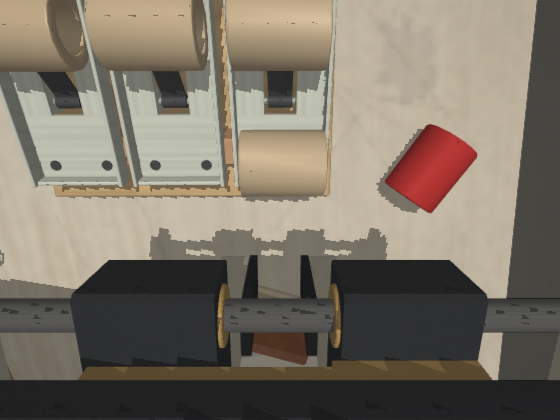

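Prop a now rests on its raised catch. The fingers (centre u≈280) line up with prop b at (284,162), and the test tile at (280,345) is well behind the tips. I'll go down and push.

```bash
python3 -m handwheel '[[-0.55,0,0.04,1,0,0,0],[-0.55,0,0,1,0,0,0],[-0.55,0,0,0.9,0,0,0],[-0.55,0.35,0,0,0,0,0]]'; python3 -m handwheel '[[-0.55,0.4,0,-0.09,0,0,0],[-0.55,0.5,0,-0.11,0,0,0],[-0.55,0.5,0,-0.11,0,0,0],[-0.55,0.5,0,-0.11,0,0,0],[-0.55,0.5,0,-0.11,0,0,0]]'; python3 -m handwheel '[[-0.55,0.3,0,-0.06,0,0,0],[-0.55,0.2,0,-0.04,0,0,0]]'
```

```text
clock: 7.62
tool_pos: [0.4306, -0.191, 0.2256]
orientation: [-180.0, 0.2, 10.3]
force: [0.1, 0.4, 0.1]
opening: 0.0197
gripper_force: 0.0
clock: 8.25
tool_pos: [0.4912, -0.1806, 0.2402]
orientation: [-180.0, 0.0, 10.3]
force: [-1.9, 0.2, 0.9]
opening: 0.0197
gripper_force: 1.1
clock: 8.5
tool_pos: [0.5031, -0.1784, 0.2424]
orientation: [-180.0, 0.0, 10.3]
force: [-3.3, -0.3, 1.4]
opening: 0.0196
gripper_force: 1.2
```

```bash
python3 -m handwheel '[[-0.55,0.1,0,-0.02,0,0,0],[-0.55,0,0,0,0,0,0]]'; python3 -m handwheel '[[-0.55,0.1,0,-0.02,0,0,0],[-0.55,0,0,0,0,0,0]]';  python3 - <<'E'
from cam import *
s=cv2.cvtColor(snapshot("scene")["color"],cv2.COLOR_RGB2BGR)[160:270,190:320]
cv2.imwrite("pics/s5.png",cv2.resize(s,None,fx=5,fy=5,interpolation=2))
E
```

```text
clock: 8.75
tool_pos: [0.5053, -0.178, 0.2429]
orientation: [-180.0, -0.0, 10.3]
force: [-1.1, 0.7, -1.0]
opening: 0.0198
gripper_force: 0.2
clock: 9.0
tool_pos: [0.5077, -0.1776, 0.2435]
orientation: [180.0, -0.0, 10.3]
force: [-2.2, 0.2, 1.9]
opening: 0.0196
gripper_force: 0.7
```

View pics/s5.png

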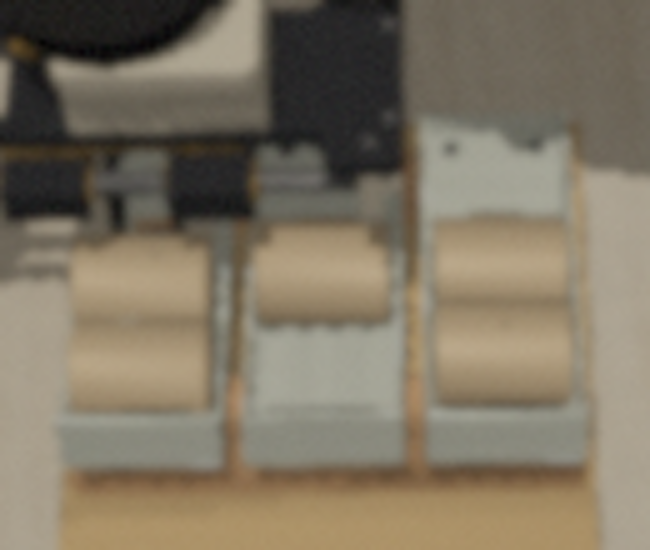

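Props b and c are touching and sit slightly further up than d and e (lower edge 408 against 400), so prop b's axis is about 94 mm up. I'll add one small nudge, then back off and check.

```bash
python3 -m handwheel '[[-0.55,0.06,0,0,0,0,0],[-0.55,0,0,0,0,0,0]]'; python3 -m handwheel '[[-0.55,-0.4,0,-0.1,0,0,0],[-0.55,-0.6,0,-0.5,0,0,0],[-0.55,-0.6,0,-1,0,0,0],[-0.55,-0.6,0,-1,0,0,0],[-0.55,-0.6,0,-1,0,0,0]]'; python3 -m handwheel '[[-0.55,0,-0.8,-0.5,0,0,0],[-0.55,0,-0.8,0,0,0,0],[-0.55,0,0,0,0,0,0]]'
python3 - <<'E'
from cam import *
w=snapshot("wrist");cv2.imwrite("pics/w6.png",cv2.cvtColor(w["color"],cv2.COLOR_RGB2BGR))
E
```

```text
clock: 9.3
tool_pos: [0.5091, -0.1773, 0.2434]
orientation: [180.0, 0.0, 10.3]
force: [-1.5, -0.4, -0.3]
opening: 0.0201
gripper_force: 1.0
clock: 9.93
tool_pos: [0.4388, -0.19, 0.3352]
orientation: [180.0, -0.1, 10.3]
force: [0.5, 0.1, 0.1]
opening: 0.0194
gripper_force: 0.0
clock: 10.3
tool_pos: [0.432, -0.15, 0.3471]
orientation: [180.0, -0.1, 10.4]
force: [0.0, -0.1, 0.2]
opening: 0.0197
gripper_force: 0.0
```

View pics/w6.png

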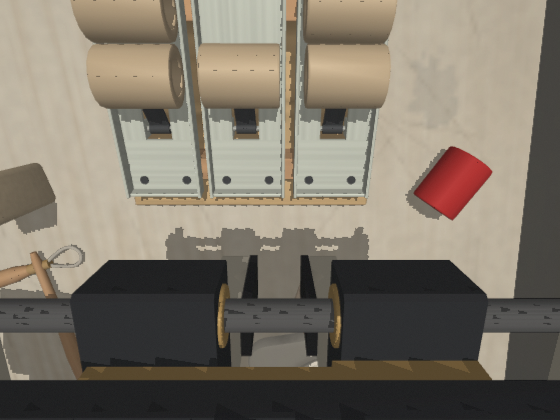

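The front props of all three lanes rest in one row at v≈107, each on its raised catch (all three look alike). Props c and e lie behind theirs, and the gripper touches nothing, so I'm handing in.

```bash
python3 -c "
from plant import *
print(close_job())"
```

```text
the job is handed in; nothing more can be done
None
```

I pushed props a and b up their lanes and over the catches. In the last wrist picture both rest on their raised catches, level with prop d, with prop c moved up behind b and the gripper clear. I handed the job in at about 10 s; no verdict came back.

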